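Open the blue water valve

TASK

Turn on the water to the fountain: open the ball valve with the blue handle all the way, by turning its handle a quarter turn anticlockwise (seen from above) until it meets its stop, lying in line with its pipe. The valve with the red handle is another line and is already open: leave it as it is. Let go of the handle when done.

Things in the scene. Friction and masses are not known exactly. Their poses are not given: they have to be found in the camera images.
- blue_valve: Water point to open, fixed: wooden board 90 x 164 x 18 mm carrying a steel pipe along the body's y (axis at z 70 mm) with a brass ball valve in its middle. Origin: centre of the board's underside, on the bench, on the handle's vertical turning axis. Its x points to the robot's left, its y towards the robot, within 20 deg. Below the handle nothing is over 124 mm high; the axis nut tops at 138 mm.
- blue_lever_grip (a point): Middle of the blue handle, 68 mm from the turning axis, 126 mm above the bench; moves with the handle. The handle is a flat bar running straight out from the turning axis; its blue sleeve is 20 mm wide, 12 mm thick (z 120 to 132 mm) and reaches from 32 to 98 mm from the axis. The point's -x points outward along the bar, its y across it.
- blue_lever (a joint): Blue handle's angle, rad. 0 = shut: it points along -x of blue_valve (to the robot's right), across the pipe. It grows anticlockwise seen from above to the hard stop at 1.57 = open: it points along -y of blue_valve (away from the robot), above the pipe and in line with it. Starts between 0 and 0.25. No spring: friction of 0.22 N m holds it where it is left.
- red_lever (a joint): Angle, same meaning, of the red handle of a second, equal water point beside the blue one (left or right of it, at least 130 mm between centres). Starts between 1.45 and 1.57 (open, in line with its pipe) and must stay so.

How it is judged:
By the outcome, as a careful person would: the job done as asked, in the order asked, and still so for the second after the job is handed in, with the robot touching nothing.
It also fails if it takes over 32 s, if anything falls off the work surface, if the arm or the gripper's body presses on something with over 40 N, if the wrist force passes 120 N, or if a joint passes its speed limit or range.

ROBOT

A 6-joint arm with a two-finger parallel gripper is mounted at the origin on the work surface; the furniture and walls round the work are solid. World frame = base frame: x ahead of the robot, y to its left, z up, the work surface at z = 0. Lengths are in mm, angles in rad, forces in N, time in s.
With the tool pointing down it reaches from about 350 to 850 mm from the base axis. Payload 8.1 kg.
Tool frame: the origin (TCP) lies midway between the tips of the shut fingers; the grasp point (between the pads) lies 19 mm behind it; z points along the fingers, y is the line along which they close (so a half turn about z gives the same grasp; the last joint's range is limited). The gripper opens to 85 mm and grips with 20 to 120 N. Pads are 22 mm wide; open, the fingers measure 114 mm over their backs; the gripper's body (76 mm by 85 mm) begins 54 mm behind the grasp point. The pads swing forward as they close: fully open they stand 13 mm farther back than shut.
Start: joints at [1.118, 0.13, 1.488, -0, 1.523, -0.085], TCP at [215.717, 559.885, 231.292] pointing down, gripper open.
Joint ranges: [-2.96, 2.96], [-0.89, 2.26], [0.02, 2.5], [-1.34, 4.48], [0, 2.73], [-2.66, 2.66]. Speed limits (rad/s): [2.39, 2.39, 2.79, 3.14, 3.14, 3.14].

INTERFACE

Orientations are given as a rotation vector (axis times angle).
In Python, from station import robot gives the robot as it stands.
- The arm moves only by the tool arm_command, never from a script. Its arguments are lists of equal length, an entry for each row: "gripper": the closure, from 0 (fully open) to 1 (shut); "travel": the shift along the tool's x, y, z in m, a list of three; "twist": the turn about the tool's z in rad. A call has 1 to 12 rows; each row shifts and turns the commanded pose from where the row before left it, along the tool's axes as they then stand; what a row does not reach is not made up. A row lasts 1/12 s, in which the tool goes at most 41.7 mm and 7.16 degrees, less where a joint would pass 70% of its speed; a pose out of reach is approached as far as the arm can. A call is refused whole if a number of a shift passes 0.0417 or a number of a turn 0.125, either way. A call with a gripper value outside its range is refused whole. The fingers move at their own pace and stop on an object; "squeeze" is the grip in N (left out, the last holds). Time passes only in rows, so rows that do not move let the fingers close. It gives the time, the measured TCP pose, the force, the opening and the grip force at its end, in the units of the state.
- robot.sense(): the state, without advancing time (a new reading comes with each control period).
- robot.get_image(name): name is "scene" or "side" or "wrist"; returns a dict with "pixels" (400x640x3 uint8, red, green, blue), "z_map" (400x640 float32, mm along the optical axis (not along the pixel's ray), 0 where there is no reading), "fx", "fy", "cx", "cy" (pixels), "T" (4x4, takes a point from camera to world coordinates). Camera axes: x right, y up, looking along -z (the intrinsics and any distortion apply to the point x, -y, -z); pixel columns grow to the right and rows downward; lengths in mm; the calibration is good to about 2 mm. A picture is of the moment at which its call begins.
- robot.sign_off(): hands the job in; it is judged then, once.
The state is a dict: "clock": time; "joints": joint angles; "qvel": joint speeds; "joint_efforts": joint torques, N m; "tcp_pos": TCP position; "ee_rot": TCP orientation; "contact_force": force on the tool from outside, world axes, zero at the start; "torque": the same for the moment, N m; "width": finger opening in mm; "grip_force": force on a finger pad.
Only numpy, scipy, OpenCV 4.12 (cv2) and the standard library are available. Lean on these libraries where they do the work, as an engineer would, in place of code of your own. Each camera call takes 0.05 s, during which the arm holds its last target. There are 200 camera calls.

## Working session

There is one attempt and no reset: what is moved stays moved. The work goes in short steps, Python scripts to look and compute and a tool call to move; the robot and the scene stay as the last step left them, time stands still between calls to the robot, and variables do not carry over. Pictures are saved under pics/ and viewed, at most 10 in all, crops included, and the job is handed in when it is done.

Besides the shell and the picture viewer there is one more tool, called after "Request:" as name(argument=value, ...) on one line, values as JSON. arm_command: Moves the arm, as the interface text tells. Its arguments: {"type":"object","properties":{"gripper":{"type":"array","items":{"type":"number"}},"travel":{"type":"array","items":{"type":"array","items":{"type":"number"}}},"twist":{"type":"array","items":{"type":"number"}},"squeeze":{"type":"number"}},"required":["gripper","travel","twist"]}

```bash
mkdir -p pics
cat > h.py <<'E'
import numpy as np, cv2
from station import robot
def pts(im):
    z=im["z_map"]; v,u=np.mgrid[:400,:640]
    P=np.stack([(u-im["cx"])/im["fx"]*z,-(v-im["cy"])/im["fy"]*z,-z,np.ones_like(z)],-1)
    return (P@np.array(im["T"]).T)[...,:3]
def masks(im):
    h=cv2.cvtColor(im["pixels"],cv2.COLOR_RGB2HSV)
    return {"blue":cv2.inRange(h,(100,120,50),(130,255,255))>0,
     "red":(cv2.inRange(h,(0,150,60),(6,255,255))|cv2.inRange(h,(172,150,60),(180,255,255)))>0}
E
python3 - <<'E'
from h import *
s=robot.sense(); print(s["clock"],s["tcp_pos"],s["ee_rot"],s["width"])
out=[]
for n in ("scene","side"):
    im=robot.get_image(n); P=pts(im); out.append(cv2.cvtColor(im["pixels"],cv2.COLOR_RGB2BGR))
    for c,m in masks(im).items():
        k=m&(im["z_map"]>0)&(P[...,2]>110)&(P[...,2]<145)
        if k.sum()<10: print(n,c,m.sum(),k.sum()); continue
        Q=P[k].astype(np.float32); r=cv2.minAreaRect(Q[:,:2]); v,u=np.nonzero(k)
        print(n,c,k.sum(),np.median(Q,0),r,cv2.boxPoints(r).round().tolist(),u.mean(),v.mean())
cv2.imwrite("pics/a.png",cv2.resize(np.vstack(out),(480,600)))
E
```

```text
0.0 [215.46913355 559.4003499  230.24263256] [-5.74351749e-01 -3.08818695e+00  2.77536497e-03] 85.5521571957747Traceback (most recent call last):
  File "<stdin>", line 9, in <module>
cv2.error: OpenCV(4.12.0) /io/opencv/modules/imgproc/src/convhull.cpp:143: error: (-215:Assertion failed) total >= 0 && (depth == CV_32F || depth == CV_32S) in function 'convexHull'
```

Run:
```python
from h import *
out=[]
for n in ("scene","side"):
    im=robot.get_image(n); P=pts(im); out.append(cv2.cvtColor(im["pixels"],cv2.COLOR_RGB2BGR))
    for c,m in masks(im).items():
        k=m&(im["z_map"]>0)&(P[...,2]>110)&(P[...,2]<145)
        if k.sum()<10: print(n,c,m.sum(),k.sum()); continue
        Q=np.ascontiguousarray(P[k],dtype=np.float32); r=cv2.minAreaRect(np.ascontiguousarray(Q[:,:2])); v,u=np.nonzero(k)
        print(n,c,k.sum(),np.median(Q,0),r,cv2.boxPoints(r).round().tolist(),u.mean(),v.mean())
cv2.imwrite("pics/a.png",cv2.resize(np.vstack(out),(480,600)))
```

```text
scene blue 1015 [ 765.56647 -165.91786  131.36058] ((714.434814453125, -186.81100463867188), (133.75283813476562, 337.2122802734375), 55.614498138427734) [[538.0, -147.0], [816.0, -337.0], [891.0, -227.0], [613.0, -36.0]] 454.4128078817734 197.42068965517242
scene red 477 [605.20593  123.374886 131.64493 ] ((702.116943359375, -81.68661499023438), (60.9326171875, 536.0394897460938), 30.15667152404785) [[541.0, 135.0], [810.0, -329.0], [863.0, -298.0], [594.0, 165.0]] 408.02515723270443 175.9475890985325
side blue 73 [ 573.9872  -128.16365  131.51498] ((574.0249633789062, -132.31680297851562), (15.442422866821289, 54.36381149291992), 0.7275971174240112) [[566.0, -105.0], [567.0, -160.0], [582.0, -159.0], [581.0, -105.0]] 312.958904109589 162.5068493150685
side red 475 [592.72186 136.58183 130.53181] ((686.602783203125, 13.0093994140625), (55.184391021728516, 374.2460632324219), 41.322044372558594) [[542.0, 135.0], [789.0, -146.0], [831.0, -109.0], [584.0, 172.0]] 247.61473684210526 198.85894736842104
```

View pics/a.png

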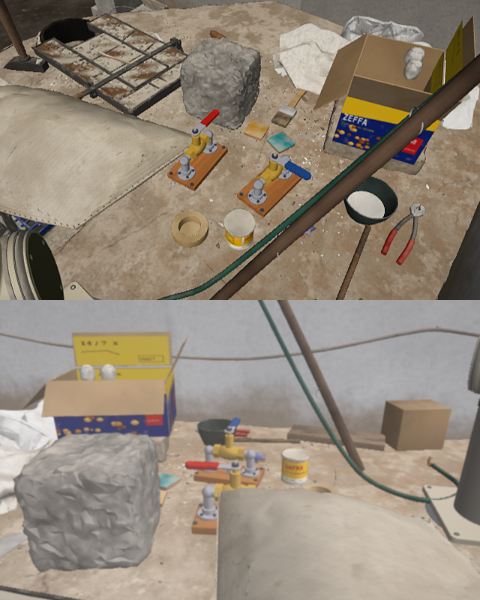

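The scene view (top) has the red handle at about (209,117) and the blue one at (297,170). A leaning pole and a hose cross in front of the blue one. Next I'll measure the handles and the pole.

Run:
```python
from h import *
A=[]
for n in ("scene","side"):
    im=robot.get_image(n); P=pts(im); A.append(P[im["z_map"]>0])
    for c,m in masks(im).items():
        k=(m&(im["z_map"]>0)&(P[...,2]>116)&(P[...,2]<137)).astype(np.uint8)
        N,L,S,C=cv2.connectedComponentsWithStats(k)
        for i in range(1,N):
            if S[i,4]<30: continue
            Q=P[L==i]
            r=cv2.minAreaRect(np.ascontiguousarray(Q[:,:2],dtype=np.float32))
            print(n,c,S[i,4],C[i].round(),np.median(Q,0).round(1),np.round(cv2.boxPoints(r)).tolist())
A=np.vstack(A)
# max-height map, 40 mm cells, rows x 300..900, cols y 400..-400
print("y  ",list(range(320,-440,-40)))
for x in range(300,900,40):
    print(x,[int(max(A[(abs(A[:,0]-x)<20)&(abs(A[:,1]-y)<20)][:,2],default=-1)) for y in range(320,-440,-40)])
```

```text
scene blue 361 [477. 177.] [ 774.5 -194.1  126.6] [[755.0, -139.0], [784.0, -238.0], [791.0, -236.0], [761.0, -137.0]]
scene blue 44 [559. 201.] [ 814.1 -331.8  127.3] [[811.0, -329.0], [814.0, -337.0], [818.0, -335.0], [815.0, -327.0]]
scene blue 381 [397. 227.] [ 570.2 -138.5  131.7] [[563.0, -105.0], [565.0, -170.0], [584.0, -169.0], [582.0, -105.0]]
scene red 249 [280. 156.] [575.6 130.7 132.4] [[547.0, 139.0], [549.0, 120.0], [611.0, 127.0], [608.0, 146.0]]
scene red 141 [548. 198.] [ 808.7 -314.1  126.8] [[802.0, -299.0], [810.0, -328.0], [816.0, -326.0], [809.0, -297.0]]
side blue 73 [313. 163.] [ 574.  -130.8  131.6] [[566.0, -106.0], [568.0, -160.0], [583.0, -159.0], [581.0, -105.0]]
side red 118 [206. 157.] [ 791.4 -125.7  131.5] [[774.0, -125.0], [777.0, -134.0], [816.0, -124.0], [813.0, -115.0]]
side red 314 [270. 220.] [576.6 141.1 130.9] [[548.0, 143.0], [549.0, 126.0], [611.0, 133.0], [609.0, 150.0]]
y   [320, 280, 240, 200, 160, 120, 80, 40, 0, -40, -80, -120, -160, -200, -240, -280, -320, -360, -400]
300 [157, 155, 149, 138, 117, 5, 4, 28, 28, 25, 3, 79, 132, 173, 0,
[... 514 characters left out ...]
, 524, 3]
580 [5, 4, 4, 18, 134, 135, 21, 5, 4, 127, 141, 134, 134, 1, 4, 4, 493, 12, 15]
620 [145, 179, 173, 4, 134, 136, 18, 3, 4, 79, 85, 21, 4, 0, 68, 68, 68, 67, 13]
660 [187, 186, 190, 190, 187, 177, 4, 4, 4, 21, 19, 20, 7, 1, 66, 24, 30, 67, 12]
700 [189, 190, 190, 191, 192, 185, 15, 15, 16, 15, 7, 11, 324, 324, 66, 63, 67, 68, 13]
740 [190, 192, 192, 192, 193, 181, 16, 16, 16, 14, 196, 255, 322, 326, 325, 324, 320, 3, 14]
780 [190, 191, 192, 189, 190, 162, 17, 18, 4, 167, 208, 235, 244, 265, 286, 301, 322, 323, 12]
820 [188, 191, 194, 190, 191, 5, 19, 20, 4, 176, 220, 235, -1, 56, 36, 224, 322, 332, 4]
860 [1, 2, -1, 178, 179, 4, 19, 20, 5, 191, 233, 235, -1, -1, -1, -1, 332, 332, 6]
```

Run:
```python
from h import *
im=robot.get_image("scene"); P=pts(im); ok=im["z_map"]>0
near=ok&(abs(P[...,0]-573)<120)&(abs(P[...,1]+73)<120)
def rect(k,t):
    Q=np.ascontiguousarray(P[k][:,:2],dtype=np.float32); r=cv2.minAreaRect(Q); print(t,k.sum(),np.round(r[0]),np.round(r[1]),round(r[2],1))
    d=np.linalg.svd(Q-Q.mean(0),full_matrices=False)[2][0]; print(" pca deg",np.degrees(np.arctan2(d[1],d[0])))
h=cv2.cvtColor(im["pixels"],cv2.COLOR_RGB2HSV)
b=near&(P[...,2]>14)&(P[...,2]<22)&(h[...,1]>110)&(h[...,0]<22)
rect(b,"board")
rect(near&(P[...,2]>76)&(P[...,2]<100)&(P[...,1]>-110)&(P[...,1]<-40),"pipe")
n=near&(P[...,2]>136)&(P[...,2]<146); print("nut",P[n].mean(0),P[n].min(0),P[n].max(0))
k=ok&(P[...,2]>150)&(P[...,0]>640)&(P[...,0]<800)&(P[...,1]<0)&(P[...,1]>-240)
Q=P[k]; i=np.argsort(Q[:,0])[::60][:12]; print(Q[i].round())
s=robot.get_image("scene")["pixels"]; cv2.imwrite("pics/b.png",cv2.resize(cv2.cvtColor(s,cv2.COLOR_RGB2BGR)[120:320,240:500],None,fx=3,fy=3))
```

```text
board 1546 [569. -72.] [ 91. 156.] 86.3
 pca deg 157.96419
pipe 602 [573. -73.] [ 34. 127.] 82.3
 pca deg 174.26486
nut [574.08668414 -72.86079884 138.55469109] [569.1956904  -77.07350867 136.19167802] [578.46861318 -69.409487   139.95645203]
[[ 708. -158.  325.]
 [ 716. -152.  311.]
 [ 720. -181.  321.]
 [ 722. -177.  312.]
 [ 724. -151.  295.]
 [ 727. -198.  314.]
 [ 728. -188.  307.]
 [ 730. -194.  308.]
 [ 731. -211.  312.]
 [ 733. -189.  298.]
 [ 734. -198.  301.]
 [ 736. -228.  313.]]
```

View pics/b.png

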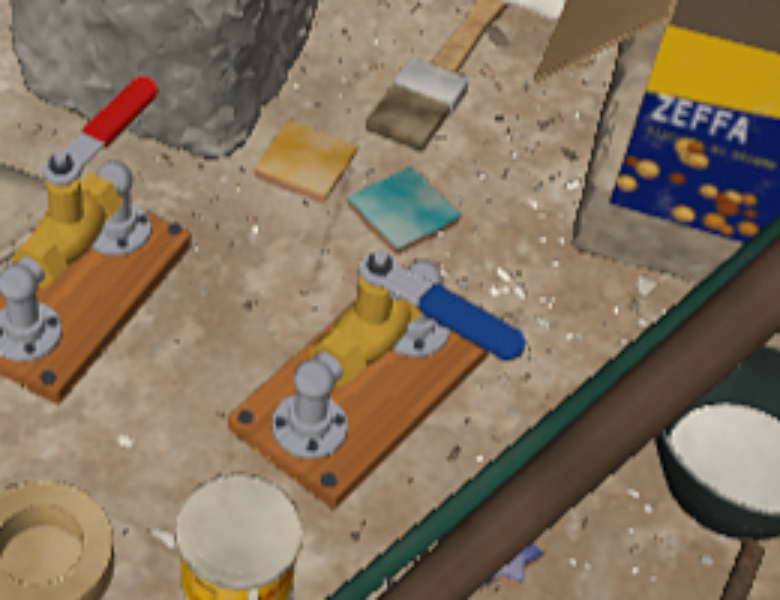

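Request:
arm_command(gripper=[1, 1, 1, 1], travel=[[0, 0, 0], [0, 0, 0], [0, 0, 0], [0, 0, 0]], twist=[-0.092, -0.092, -0.092, -0.092])

```text
clock: 0.68
tcp_pos: [215.7, 559.8, 231.2]
ee_rot: [0.007, -3.142, 0.0]
contact_force: [0.5, -0.1, 0.4]
width: 38.6
grip_force: 0.0
```

The close view shows the blue handle at crop (470,320), the axis nut at (378,265), and free bench on the push side. The valve axis is at about (574,-73) and the pipe runs at about -5°. I'll push the handle with shut fingers from the robot's side.

Request:
arm_command(gripper=[1, 1, 1, 1, 1, 1, 1, 1, 1, 1, 1, 1], travel=[[-0.0168, -0.0364, 0], [-0.0168, -0.0364, 0], [-0.0168, -0.0364, 0], [-0.0168, -0.0364, 0], [-0.0168, -0.0364, 0], [-0.0168, -0.0364, 0], [-0.0168, -0.0364, 0], [-0.0168, -0.0364, 0], [-0.0168, -0.0364, 0], [-0.0168, -0.0364, 0], [-0.0168, -0.0364, 0], [-0.0168, -0.0364, 0]], twist=[0, 0, 0, 0, 0, 0, 0, 0, 0, 0, 0, 0])

```text
clock: 1.68
tcp_pos: [417.9, 121.3, 231.7]
ee_rot: [-0.001, 3.14, 0.0]
contact_force: [0.3, 0.1, -0.5]
width: -0.0
grip_force: 0.0
```

Request:
arm_command(gripper=[1, 1, 1, 1, 1, 1, 1, 1, 1], travel=[[-0.0167, -0.036, 0], [-0.0167, -0.036, 0], [-0.0167, -0.036, 0], [-0.0167, -0.036, 0], [-0.0167, -0.036, 0], [-0.0167, -0.036, 0], [-0.0167, -0.036, 0], [0, 0, 0], [0, 0, 0]], twist=[0, 0, 0, 0, 0, 0, 0, 0, 0])

```text
clock: 2.43
tcp_pos: [534.4, -130.8, 230.5]
ee_rot: [-0.005, -3.14, -0.001]
contact_force: [0.3, -0.3, -0.8]
width: 0.4
grip_force: 0.0
```

Run:
```python
from h import *
s=[cv2.cvtColor(robot.get_image(n)["pixels"],cv2.COLOR_RGB2BGR) for n in ("scene","wrist")]
cv2.imwrite("pics/c.png",cv2.resize(np.vstack(s),(480,600))); print(robot.sense()["tcp_pos"])
```

```text
[ 534.09259987 -128.54809741  231.07247288]
```

View pics/c.png

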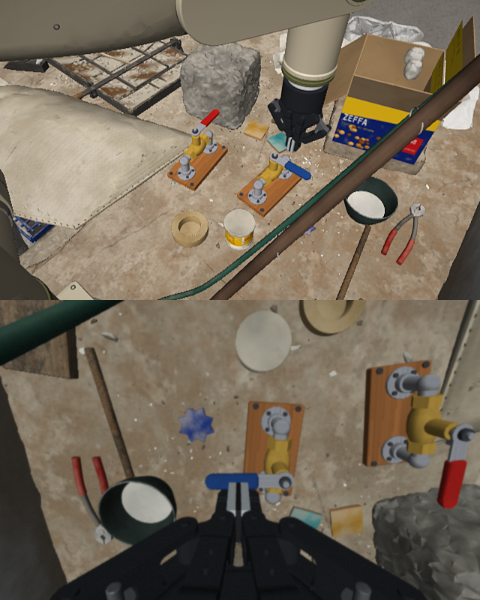

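The fingers are shut and stand above the robot's side of the blue handle (scene view about (290,148)), clear of the pole and box. Going down.

Request:
arm_command(gripper=[1, 1, 1, 1, 1, 1], travel=[[0, 0, 0.03], [0, 0, 0.03], [0, 0, 0.03], [0, 0, 0.02], [0, 0, 0.012], [0, 0, 0]], twist=[0, 0, 0, 0, 0, 0])

```text
clock: 3.03
tcp_pos: [532.2, -126.9, 106.5]
ee_rot: [0.003, -3.137, -0.003]
contact_force: [0.2, 0.4, -0.5]
width: -0.0
grip_force: 0.0
```

Run:
```python
import numpy as np
# tool centre path: contact radius r=60 along bar, offset behind the bar
A=np.array([574,-73]); p=np.array([534,-130])
for d in range(-90,1,9):
    t=np.radians(d); u=np.array([np.cos(t),np.sin(t)]); n=np.array([u[1],-u[0]])
    off=10+11*abs(u[1])+15*abs(u[0])
    q=A+60*u+n*off; e=(q-p)/1000; print(d,q.round(),"tool",np.round([-e[0],e[1]],4)); p=q
```

```text
-90 [ 553. -133.] tool [-0.019 -0.003]
-81 [ 560. -136.] tool [-0.0075 -0.0029]
-72 [ 569. -138.] tool [-0.0082 -0.0019]
-63 [ 578. -139.] tool [-0.0089 -0.0007]
-54 [ 587. -138.] tool [-0.0093  0.0007]
-45 [ 596. -135.] tool [-0.0095  0.0023]
-36 [ 606. -131.] tool [-0.0094  0.0041]
-27 [ 615. -126.] tool [-0.0089  0.0059]
-18 [ 623. -118.] tool [-0.0079  0.0077]
-9 [ 629. -109.] tool [-0.0066  0.0093]
0 [634. -98.] tool [-0.0049  0.0106]
```

Request:
arm_command(gripper=[1, 1, 1, 1, 1, 1, 1, 1], travel=[[-0.01, -0.003, 0], [-0.009, -0.003, 0], [-0.0075, -0.003, 0], [-0.008, -0.002, 0], [-0.009, -0.0007, 0], [-0.009, 0.0007, 0], [-0.0095, 0.002, 0], [0, 0, 0]], twist=[0, 0, 0, 0, 0, 0, 0, 0])

```text
clock: 3.7
tcp_pos: [597.8, -137.8, 110.1]
ee_rot: [-0.001, 3.14, -0.001]
contact_force: [0.6, -0.5, 0.1]
width: 0.1
grip_force: 0.1
```

Run:
```python
from h import *
s=[cv2.cvtColor(robot.get_image(n)["pixels"],cv2.COLOR_RGB2BGR) for n in ("scene","wrist")]
cv2.imwrite("pics/d.png",np.vstack([cv2.resize(s[0][120:320,300:500],(480,300)),cv2.resize(s[1],(480,300))])); print(robot.sense()["tcp_pos"])
```

```text
[ 597.18375085 -137.87627577  110.02783991]
```

View pics/d.png

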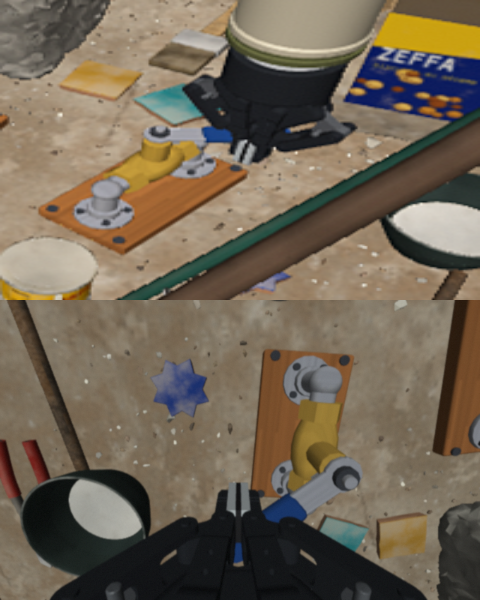

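The handle is turning, now about half way (wrist view, bar at (290,510)). Next stretch.

Request:
arm_command(gripper=[1, 1, 1, 1, 1], travel=[[-0.0085, 0.005, 0], [-0.009, 0.006, 0], [-0.008, 0.0075, 0], [-0.006, 0.009, 0], [0, 0, 0]], twist=[0, 0, 0, 0, 0])

```text
clock: 4.22
tcp_pos: [628.7, -109.1, 109.6]
ee_rot: [-0.002, 3.141, 0.0]
contact_force: [-0.2, -1.1, 0.3]
width: -0.2
grip_force: 0.0
```

Now push slowly to the stop.

Request:
arm_command(gripper=[1, 1, 1, 1], travel=[[-0.001, 0.003, 0], [-0.001, 0.003, 0], [0, 0.002, 0], [0, 0, 0]], twist=[0, 0, 0, 0])

```text
clock: 4.55
tcp_pos: [630.3, -102.4, 109.7]
ee_rot: [-0.0, 3.14, -0.001]
contact_force: [1.4, -3.0, -0.4]
width: -0.6
grip_force: 1.2
```

Request:
arm_command(gripper=[1, 1, 1, 1], travel=[[0, 0.002, 0], [0, 0.002, 0], [0, 0.002, 0], [0, 0, 0]], twist=[0, 0, 0, 0])

```text
clock: 4.88
tcp_pos: [630.3, -99.8, 109.8]
ee_rot: [0.002, 3.14, -0.008]
contact_force: [3.5, -15.8, -2.5]
width: 0.2
grip_force: 8.3
```

Request:
arm_command(gripper=[1, 1, 1], travel=[[0, 0.002, 0], [0, 0.001, 0], [0, 0, 0]], twist=[0, 0, 0])

```text
clock: 5.13
tcp_pos: [630.3, -99.5, 109.9]
ee_rot: [0.004, 3.139, -0.014]
contact_force: [3.2, -27.1, -3.6]
width: -0.0
grip_force: 13.4
```

The force is climbing with no motion, so the handle is on its stop. Backing off and lifting.

Request:
arm_command(gripper=[1, 1, 1, 1, 1, 1, 1, 1, 1, 1], travel=[[0, -0.01, 0], [0, -0.015, 0], [0, -0.015, 0], [0, 0, -0.02], [0, 0, -0.03], [0, 0, -0.04], [0, 0, -0.03], [0.04, 0, 0], [0.04, 0, 0], [0, 0, 0]], twist=[0, 0, 0, 0, 0, 0, 0, 0, 0, 0])

```text
clock: 5.97
tcp_pos: [542.6, -132.6, 226.3]
ee_rot: [-0.0, -3.133, -0.004]
contact_force: [-2.2, -0.3, -1.5]
width: -0.2
grip_force: 0.0
```

Run:
```python
from h import *
for n in ("scene","side"):
    im=robot.get_image(n); P=pts(im)
    for c,m in masks(im).items():
        k=m&(im["z_map"]>0)&(P[...,2]>122)&(P[...,2]<137)&(P[...,0]<690)&(P[...,0]>500)&(P[...,1]>-200)
        if k.sum()>30:
            r=cv2.minAreaRect(np.ascontiguousarray(P[k][:,:2],dtype=np.float32)); print(n,c,k.sum(),np.round(cv2.boxPoints(r)).tolist())
s=[cv2.cvtColor(robot.get_image(n)["pixels"],cv2.COLOR_RGB2BGR) for n in ("scene","wrist")]
cv2.imwrite("pics/e.png",np.vstack([cv2.resize(s[0][80:280,220:500],(480,300)),cv2.resize(s[1],(480,300))])); print(robot.sense()["tcp_pos"],robot.sense()["contact_force"])
```

```text
scene blue 92 [[605.0, -67.0], [607.0, -85.0], [638.0, -81.0], [636.0, -63.0]]
scene red 251 [[546.0, 139.0], [548.0, 120.0], [610.0, 127.0], [608.0, 146.0]]
side blue 79 [[609.0, -81.0], [665.0, -83.0], [666.0, -68.0], [609.0, -65.0]]
side red 310 [[548.0, 144.0], [550.0, 126.0], [611.0, 132.0], [609.0, 150.0]]
[ 550.4967191  -133.74824977  229.99639654] [-0.57525344  0.11963338 -0.16611424]
```

View pics/e.png

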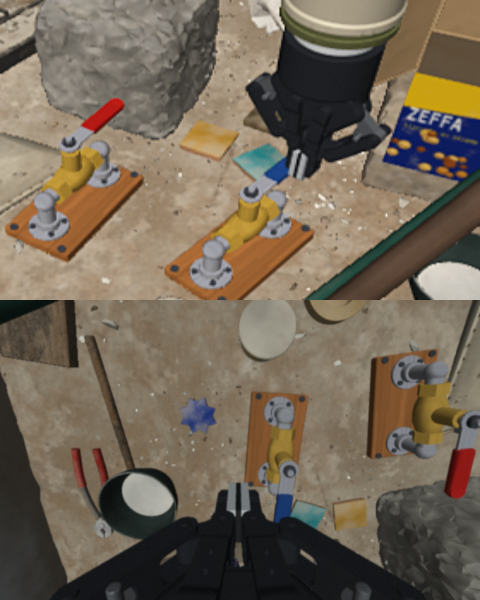

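The handle (wrist view, (284,505)) lies in line with the pipe. The red handle hasn't moved and the arm touches nothing.

```bash
python3 -c "
from station import robot
print(robot.sign_off())"
```

```text
the job is handed in; nothing more can be done
None
```

I pushed the blue handle a quarter turn anticlockwise onto its stop, in line with its pipe. The fingers are clear of it, the red valve is unmoved, and the job is handed in at about 6 s of the 32 s allowed.

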